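Seat a round number-plate blank in the drill jig

TASK

Lay the 64 mm round steel blank flat on the bed of the drill jig, at the open end by the fence, and let go of it. Then nudge it along the fence, past the side spring plunger, until it comes up against the stop screw; settle it there with a push of about 12 N for a moment, and back away so that it stays seated, touching fence, plunger and stop. Do not drop or throw the blank, never force it on to the stop with more than 14 N (that shifts the setting and marks the rim), and leave the other plates where they are.

Things in the scene. Friction and masses are not known exactly. Their poses are not given: they have to be found in the camera images.
- blank_center (a point): Loose round blank: rust-brown pressed sheet steel, 64 mm diameter, upright rim 10 mm high, top domed 3 mm more at the middle, 50 to 85 g. It lies flat on the bench among other plates (a 44 mm round and a 60 mm square one, which stay). The point is on its axis, 5 mm above its underside.
- blank: The same blank; origin at the centre of its underside, z up out of the domed side.
- jig: Drill jig, screwed down: steel bed plate 210 x 172 mm, 16 mm thick. Origin at the centre of its underside; bed surface at z = 16 mm. x is the push direction, from the open end to the stop; y points from the fence to the plunger. A blank touching the fence has its centre on the push line y = 0. Nothing on the jig stands more than 55 mm above the bench.
- mouth (a point): Point on the bed surface at the open end where the blank is to be laid: jig x = -55, y = +3, z = 16 mm. A blank centred here lies 3 mm off the fence and about 45 mm short of the plunger. Its centre may be laid anywhere within jig x -80 to -25 mm and y 0 to 30 mm, but it should be against the fence before it meets the plunger: off the fence it can jam there.
- fence: Straight dark steel bar along the jig's x, 16 mm wide, 14 mm high above the bed (its screw heads 19 mm), from jig x = -85 to +80 mm, with a short lead-in bent away at the open end (to x = -102 mm); its guiding face lies at jig y = -32 mm. Origin: on the bed, jig x = 0, y = -40 mm.
- side_plunger: Spring plunger's 10 mm ball nose, pointing to jig -y, in a block 20 mm high at y 50 to 81 mm. Origin: ball centre, free at jig x 15, y 29.5 mm, 5.5 mm above the bed. The blank pushes it back up to 7.5 mm (0.3 N/mm, preload 1.2 N), touching it from centre x = -7 mm, passing it at 15 mm. Bed, nose, fence are oiled; sliding by takes up to about 8 N; it does not go home by itself: push all the way.
- stop_block: Dark steel block on the push line, near face at jig x = 76 mm, origin on the bed at x = 88 mm. A ball-nosed stop screw sticks 9 to 25 mm out of that face, 5.5 mm above the bed; its setting is not reported: the seated blank's centre ends between jig x = 19 and 35 mm. A drill-bush arm 18 mm wide reaches out of the block's top to x = 34 mm, 18 mm clear of the bed: the blank passes beneath.
- small_disc_center (a point): Bystander: round blank 44 mm in diameter, 10 mm high; the point is on its axis 5 mm up.
- square_plate: Bystander: square blank 60 x 60 x 10 mm; origin at the centre of its underside.
Mind the look-alikes: they are no part of the job. Leave any red or turquoise look-alike of the blank alone.

How it is judged:
By the outcome, as a careful person would: the job done as asked, in the order asked, and still so for the second after the job is handed in, with the robot touching nothing.
It also fails if it takes over 67 s, if anything falls off the work surface, if the arm or the gripper's body presses on something with over 40 N, if the wrist force passes 120 N, or if a joint passes its speed limit or range.

ROBOT

A 7-joint arm with a two-finger parallel gripper is mounted at the origin on the work surface. World frame = base frame: x ahead of the robot, y to its left, z up, the work surface at z = 0. Lengths are in mm, angles in rad, forces in N, time in s.
With the tool pointing down it reaches from about 425 to 950 mm from the base axis. Payload 16.7 kg.
Tool frame: the origin (TCP) lies between the finger pads; the fingertips stand 22 mm ahead of it and the grasp point (between the pads) lies 3 mm ahead of it; z points along the fingers, y is the line along which they close (so a half turn about z gives the same grasp; the last joint's range is limited). The gripper opens to 94 mm and grips with 3 to 60 N. Pads are 16 mm wide; open, the fingers measure 119 mm over their backs; the gripper's body (75 mm by 177 mm) begins 78 mm behind the grasp point.
Start: joints at [-1.333, 0.426, 0.074, 1.606, -0.034, 1.111, -0.067], TCP at [255.255, 624.837, 227.467] pointing down, gripper open.
Joint ranges: [-2.85, 2.85], [-0.5, 2.14], [-1.23, 1.37], [0.21, 2.46], [-1.02, 4.16], [0.16, 2.05], [-2.73, 2.73]. Speed limits (rad/s): [1.89, 1.89, 2.39, 2.39, 3.01, 3.01, 3.01].

INTERFACE

Orientations are given as a rotation vector (axis times angle).
In Python, from station import telemetry, viewer, robot, spotter gives the robot as it stands.
- The arm moves only by the tool apply_moves, never from a script. Its argument "motion" is text: rows parted by semicolons, each of 5 numbers parted by spaces: the opening, from 0 (shut) to 1 (fully open), then the shift along the tool's x, y, z in units of 50 mm (1.0 is 50 mm), then the turn about the tool's z in units of 6 degrees (1.0 is 6 degrees). In form: fingers dx dy dz turn; .... A call has 1 to 10 rows; each row shifts and turns the commanded pose from where the row before left it, along the tool's axes as they then stand; what a row does not reach is not made up. A row lasts 1/10 s, in which the tool goes at most 50 mm and 8.59 degrees, less where a joint would pass 70% of its speed; a pose out of reach is approached as far as the arm can. A call is refused whole if a number of a shift passes 1 or a number of a turn 1, either way. A call with a gripper value outside its range is refused whole. The fingers move at their own pace and stop on an object; the grip force is fixed at half the most. Time passes only in rows, so rows that do not move let the fingers close. It gives the time, the measured TCP pose, the force, the opening and the grip force at its end, in the units of the state.
- telemetry.sense(): the state, without advancing time (a new reading comes with each control period).
- viewer.snapshot(name): name is "scene" or "top"; returns the picture (420x560x3 uint8, red, green, blue); there is no depth.
- viewer.get_calibration(name): a dict with "fovy" (degrees; the focal length in pixels is half the picture's height over the tangent of half this angle, whatever the lens; pixels are square), "cx", "cy" (the principal point, pixels), "R" (3x3) and "t" (3): a world point X has camera coordinates R X + t. Camera axes: x right, y down, z forward; pixel columns grow to the right and rows downward; lengths in mm; the calibration is good to about 2 mm. A picture is of the moment at which its call begins. get_calibration takes no time and is no camera call.
- robot.close_job(): hands the job in; it is judged then, once.
Trained networks look in the newest picture that a camera, given by its name, has taken for a name from the list of things; names that differ only in an ending like _2 or _b are one class to them, and where a whole thing is asked for, a point or a joint stands for the part that bears it (a point fixed in the world has none). Each returns a list of dicts, best first, with "confidence" (0 to 1); they miss things now and then, are a little off and sometimes report something else, mostly with a low value. They report only what shows in the picture. A call takes as long as a camera call. They do not tell look-alikes from the thing itself.
- spotter.silhouettes(camera, label): "mask" (420x560 bool, what is visible of it) and "uv" ([column, row] in pixels, amid what is visible of it).
The state is a dict: "t": time; "joint_pos": joint angles; "joint_velocities": joint speeds; "tau": joint torques, N m; "eef_pos": TCP position; "tcp_rot": TCP orientation; "contact_force": force on the tool from outside, world axes, zero at the start; "moment": the same for the moment, N m; "gripper_width": finger opening in mm; "grasp_force": force on a finger pad.
Only numpy, scipy, OpenCV 4.12 (cv2) and the standard library are available. Lean on these libraries where they do the work, as an engineer would, in place of code of your own. Each camera call takes 0.05 s, during which the arm holds its last target. There are 200 camera calls.

## Working session

There is one attempt and no reset: what is moved stays moved. The work goes in short steps, Python scripts to look and compute and a tool call to move; the robot and the scene stay as the last step left them, time stands still between calls to the robot, and variables do not carry over. Pictures are saved under pics/ and viewed, at most 10 in all, crops included, and the job is handed in when it is done.

Besides the shell and the picture viewer there is one more tool, called after "Call:" as a command line: name --argument value ..., lists and objects as JSON in quotes. apply_moves: Moves the arm, as the interface text tells. Its arguments: {"type":"object","properties":{"motion":{"type":"string"}},"required":["motion"]}

```bash
mkdir -p pics; cat > h.py <<'E'
import numpy as np,cv2
from station import telemetry, viewer, robot, spotter
def cal(n):
    c=viewer.get_calibration(n); f=210/np.tan(np.radians(c["fovy"])/2)
    return f,c["cx"],c["cy"],np.array(c["R"]),np.array(c["t"])
def ray(n,uv,z):
    f,cx,cy,R,t=cal(n); d=R.T@np.array([(uv[0]-cx)/f,(uv[1]-cy)/f,1]); o=-R.T@t
    return o+d*(z-o[2])/d[2]
def proj(n,X):
    f,cx,cy,R,t=cal(n); p=R@np.asarray(X,float)+t; return np.array([cx+f*p[0]/p[2],cy+f*p[1]/p[2]])
def save(n,name):
    im=viewer.snapshot(n); cv2.imwrite(f"pics/{name}.png",im[:,:,::-1]); return im
E
python3 - <<'E'
from h import *
np.set_printoptions(precision=1,suppress=True)
a=save("top","top0");b=save("scene","scene0")
cv2.imwrite("pics/both.png",cv2.resize(np.vstack([a,b])[:,:,::-1],(400,600)))
for n in("top","scene"):
  f,cx,cy,R,t=cal(n);print(n,f,-R.T@t)
  for l,z in(("blank",11),("jig",16),("fence",30),("side_plunger",21),("stop_block",40),("small_disc_center",10),("square_plate",10)):
    for r in spotter.silhouettes(n,l)[:3]:
      print(n,l,round(r["confidence"],2),np.array(r["uv"]),r["mask"].sum(),ray(n,r["uv"],z))
print(telemetry.sense())
E
```

```text
top 465.004593092106 [401.3  78.  950.3]
top blank 0.83 [199.8 193.8] 669 [597.2 257.3  11. ]
top blank 0.82 [153.9 167.5] 683 [653.8 354.9  11. ]
top blank 0.61 [251.  201.8] 743 [579.9 151.2  11. ]
top fence 0.94 [408.2 195.9] 802 [ 586.9 -166.8   30. ]
top side_plunger 0.57 [380.4 199.8] 8566 [ 580.9 -112.5   21. ]
top side_plunger 0.18 [231.5 247.5] 376 [485.1 188.7  21. ]
top stop_block 0.95 [376.6 157.9] 573 [ 663.5 -104.4   40. ]
top small_disc_center 0.6 [230.2 246.9] 363 [487.3 192.6  10. ]
top square_plate 0.89 [151.1 258.8] 914 [463.9 352.2  10. ]
scene 518.9023240106725 [1145.4  485.6  945.3]
scene blank 0.81 [335.1 258.4] 662 [593.6 263.4  11. ]
scene blank 0.76 [359.8 303.8] 781 [652.3 359.4  11. ]
scene blank 0.69 [297.5 230.7] 563 [584.4 159.9  11. ]
scene jig 0.87 [202.  172.9] 5219 [ 590.7 -111.8   16. ]
scene fence 0.9 [190.6 159. ] 572 [ 583.1 -153.    30. ]
scene side_plunger 0.28 [333.5 258.4] 636 [601.6 263.2  21. ]
scene small_disc_center 0.85 [338.6 215.5] 271 [493.5 208.5  10. ]
scene small_disc_center 0.22 [182.3 193.9] 509 [ 662.7 -108.9   10. ]
scene square_plate 0.71 [402. 237.] 697 [457.6 349.1  10. ]
{'t': 0.8, 'joint_pos': array([-1.3,  0.4,  0.1,  1.6, -0. ,  1.1, -0.1]), 'joint_velocities': array([-0.,  0., -0.,  0.,  0., -0., -0.]), 'tau': array([  0. , -93.5,   3.7, -45.5,  -0. ,   0. ,   0. ]), 'eef_pos': array([255.3, 624.8, 227.5]), 'tcp_rot': array([-0.6, -3.1,  0. ]), 'contact_force': array([0.5, 0.2, 0.9]), 'moment': array([ 0.1,  0. , -0.1]), 'grasp_force': 0.0, 'gripper_width': 94.05622302872797}
```

View pics/top0.png

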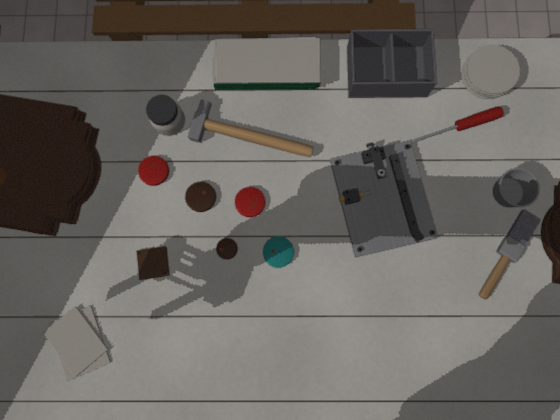

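View pics/scene0.png

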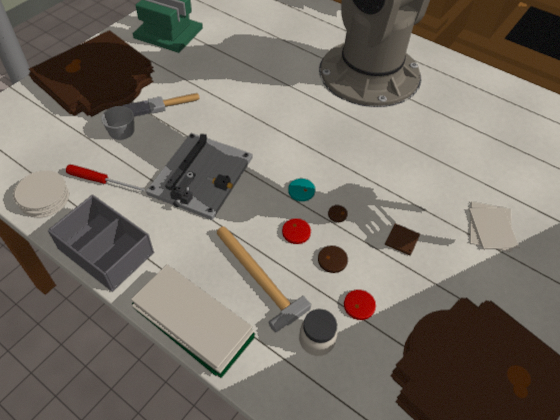

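The top view shows the brown 64 mm blank at (200,197), between the red look-alikes at (154,170) and (250,202). The jig is at about (384,198): fence on its right (405,195), stop block at the top (377,158), plunger block on the left (350,197). So jig x runs up the image, about +14° in world. The scene view agrees, with the blank at (333,259) and the jig at (200,175). Next I fit the jig pose.

```bash
python3 - <<'E'
from h import *
from scipy.optimize import minimize
np.set_printoptions(precision=1,suppress=True)
T=viewer.snapshot("top");S=viewer.snapshot("scene")
mt=max(spotter.silhouettes("top","side_plunger"),key=lambda r:r["mask"].sum())["mask"]
ms=max(spotter.silhouettes("scene","jig"),key=lambda r:r["mask"].sum())["mask"]
fe={n:spotter.silhouettes(n,"fence")[0]["mask"] for n in("top","scene")}
def W(p,P):
    c,s=np.cos(p[2]),np.sin(p[2]);P=np.atleast_2d(P);return np.c_[p[0]+c*P[:,0]-s*P[:,1],p[1]+s*P[:,0]+c*P[:,1],P[:,2]]
def pr(n,p,P): return np.array([proj(n,q) for q in W(p,P)])
box=[[sx*105,sy*86,z] for z in(0,16) for sx in(-1,1) for sy in(-1,1)]
fb=[[x,y,z] for z in(16,30) for x in(-85,80) for y in(-48,-32)]
def poly(n,p,B):
    im=np.zeros((420*1,560),np.uint8);h=cv2.convexHull(pr(n,p,B).astype(np.float32))
    cv2.fillPoly(im,[np.round(h*16).astype(np.int32)],255,cv2.LINE_AA,4);return im/255.
def cost(p,which):
    c=0
    for n,m,B in which: c+=np.abs(poly(n,p,B)-m).sum()
    return c
p0=np.array([580,-120,.24])
a=[("top",mt,box)];b=[("scene",ms,box)];
for w in(a,b,a+b):
    r=minimize(cost,p0,args=(w,),method="Nelder-Mead",options=dict(initial_simplex=[p0,p0+[8,0,0],p0+[0,8,0],p0+[0,0,.05]]))
    print(r.x[:2],r.x[2],r.fun,[cost(r.x,[x]) for x in a+b])
p=r.x
def blank(n,c):
    t=np.linspace(0,2*np.pi,40)
    return [[c[0]+32*np.cos(u),c[1]+32*np.sin(u),z] for z in(0,10) for u in t]
for n,guess in(("top",(200,194)),("scene",(335,258))):
    rs=[r for r in spotter.silhouettes(n,"blank") if np.hypot(*(np.array(r["uv"])-guess))<8]
    m=rs[0]["mask"]
    def cb(c):
        im=np.zeros((420,560),np.uint8);h=cv2.convexHull(np.array([proj(n,q) for q in blank(n,c)]).astype(np.float32))
        cv2.fillPoly(im,[np.round(h*16).astype(np.int32)],255,cv2.LINE_AA,4);return np.abs(im/255.-m).sum()
    q=minimize(cb,[596,260],method="Nelder-Mead",options=dict(initial_simplex=[[596,260],[602,260],[596,266]]));print(n,"blank",q.x,q.fun,m.sum(), (T if n=="top" else S)[m].mean(0))
out=[]
for n,I in(("top",T),("scene",S)):
    k=4; u0=pr(n,p,[[0,0,16]])[0].astype(int); 
    x0,y0=u0[0]-65,u0[1]-70
    z=cv2.resize(I[y0:y0+140,x0:x0+130],None,fx=k,fy=k,interpolation=cv2.INTER_CUBIC)[:,:,::-1].copy()
    z=np.clip(z*1.6,0,255).astype(np.uint8)
    f=lambda P:np.round((pr(n,p,P)-[x0,y0]+.5)*k).astype(int)
    cv2.polylines(z,[f([[-105,-86,16],[105,-86,16],[105,86,16],[-105,86,16]])],1,(0,255,0),1)
    cv2.polylines(z,[f([[-85,-32,30],[80,-32,30],[80,-48,30],[-85,-48,30]])],1,(255,0,255),1)
    for P in([15,29.5,21.5],[76,0,21.5],[34,0,34],[15,50,36],[15,81,36]): cv2.circle(z,tuple(int(v) for v in f([P])[0]),3,(0,255,255),1)
    out.append(cv2.resize(z,(400,int(400*140/130))))
cv2.imwrite("pics/fit.png",np.hstack(out))
E
```

```text
Traceback (most recent call last):
IndexError: list index out of range
```

```bash
cat >> h.py <<'E'
from scipy.optimize import minimize
np.set_printoptions(precision=1,suppress=True)
def W(p,P):
    c,s=np.cos(p[2]),np.sin(p[2]);P=np.atleast_2d(P);return np.c_[p[0]+c*P[:,0]-s*P[:,1],p[1]+s*P[:,0]+c*P[:,1],P[:,2]]
def pr(n,p,P): return np.array([proj(n,q) for q in W(p,P)])
def fill(n,P):
    im=np.zeros((420,560),np.uint8);h=cv2.convexHull(np.array([proj(n,q) for q in P]).astype(np.float32))
    cv2.fillPoly(im,[np.round(h*16).astype(np.int32)],255,cv2.LINE_AA,4);return im/255.
def disc(c,z0=0): return [[c[0]+32*np.cos(u),c[1]+32*np.sin(u),z0+z] for z in(0,10) for u in np.linspace(0,6.2832,40)]
def fitblank(n,m,c0,z0=0):
    q=minimize(lambda c:np.abs(fill(n,disc(c,z0))-m).sum(),c0,method="Nelder-Mead",options=dict(initial_simplex=[c0,np.add(c0,[6,0]),np.add(c0,[0,6])]));return q.x,q.fun
def find(n,l,X,tol=10,tries=4):
    for _ in range(tries):
        viewer.snapshot(n)
        for r in spotter.silhouettes(n,l):
            if np.hypot(*(np.array(r["uv"])-proj(n,X)))<tol: return r["mask"]
    return None
E
cat > fit.py <<'E'
from h import *
T=viewer.snapshot("top");S=viewer.snapshot("scene")
box=[[sx*105,sy*86,z] for z in(0,16) for sx in(-1,1) for sy in(-1,1)]
fb=[[x,y,z] for z in(16,30) for x in(-85,80) for y in(-48,-32)]
ob=[]
for n in("top","scene"):
    best=None
    for l in("jig","side_plunger"):
        for r in spotter.silhouettes(n,l):
            if 3500<r["mask"].sum()<12000 and (best is None or r["mask"].sum()>best.sum()): best=r["mask"]
    if best is not None: ob.append((n,best,box))
    m=find(n,"fence",[585,-155,30])
    if m is not None: print(n,"fence",m.sum())
print([(n,m.sum()) for n,m,B in ob])
p0=np.array([580,-120,.24])
cost=lambda p,w:sum(np.abs(fill(n,W(p,B))-m).sum() for n,m,B in w)
for w in [[o] for o in ob]+[ob]:
    r=minimize(cost,p0,args=(w,),method="Nelder-Mead",options=dict(initial_simplex=[p0,p0+[8,0,0],p0+[0,8,0],p0+[0,0,.05]]))
    print(r.x[:2],round(r.x[2],4),r.fun)
p=r.x
for n,I in(("top",T),("scene",S)):
    m=find(n,"blank",[596,260,8])
    if m is not None: print(n,"blank",*fitblank(n,m,[596,260]),m.sum(),I[m].mean(0))
out=[]
for n,I in(("top",T),("scene",S)):
    k=4; u0=pr(n,p,[[0,0,16]])[0].astype(int); x0,y0=u0[0]-65,u0[1]-70
    z=cv2.resize(I[y0:y0+140,x0:x0+130],None,fx=k,fy=k,interpolation=cv2.INTER_CUBIC)[:,:,::-1]
    z=np.clip(z*1.6,0,255).astype(np.uint8)
    f=lambda P:np.round((pr(n,p,P)-[x0,y0]+.5)*k).astype(int)
    cv2.polylines(z,[f([[-105,-86,16],[105,-86,16],[105,86,16],[-105,86,16]])],1,(0,255,0),1)
    cv2.polylines(z,[f([[-85,-32,30],[80,-32,30],[80,-48,30],[-85,-48,30]])],1,(255,0,255),1)
    for P in([15,29.5,21.5],[76,0,21.5],[34,0,34],[15,50,36],[15,81,36]): cv2.circle(z,tuple(int(v) for v in f([P])[0]),3,(0,255,255),1)
    out.append(cv2.resize(z,(400,430)))
cv2.imwrite("pics/fit.png",np.hstack(out))
E
python3 fit.py
```

```text
top fence 896
scene fence 538
[('top', np.int64(8745)), ('scene', np.int64(5333))]
[ 589.3 -119.8] 0.2353 259.2078431372549
[ 586.6 -119.6] 0.2182 219.24705882352944Traceback (most recent call last):
  File "fit.py", line 18, in <module>
    r=minimize(cost,p0,args=(w,),method="Nelder-Mead",options=dict(initial_simplex=[p0,p0+[8,0,0],p0+[0,8,0],p0+[0,0,.05]]))
    res = _minimize_neldermead(fun, x0, args, callback, bounds=bounds,
                               **options)
    fxr = func(xr)
    fx = function(np.copy(x), *(wrapper_args + args))
  File "fit.py", line 16, in <lambda>
    cost=lambda p,w:sum(np.abs(fill(n,W(p,B))-m).sum() for n,m,B in w)
                    ~~~^^^^^^^^^^^^^^^^^^^^^^^^^^^^^^^^^^^^^^^^^^^^^^^
  File "fit.py", line 16, in <genexpr>
    cost=lambda p,w:sum(np.abs(fill(n,W(p,B))-m).sum() for n,m,B in w)
                               ~~~~^^^^^^^^^^
  File "h.py", line 19, in fill
    im=np.zeros((420,560),np.uint8);h=cv2.convexHull(np.array([proj(n,q) for q in P]).astype(np.float32))
                                                               ~~~~^^^^^
  File "h.py", line 10, in proj
    f,cx,cy,R,t=cal(n); p=R@np.asarray(X,float)+t; return np.array([cx+f*p[0]/p[2],cy+f*p[1]/p[2]])
                ~~~^^^
  File "h.py", line 4, in cal
    c=viewer.get_calibration(n); f=210/np.tan(np.radians(c["fovy"])/2)
ValueError: time passes only in moves, steps and waits
```

```bash
sed -i '1i import functools' h.py; sed -i 's/^def cal/@functools.cache\ndef cal/' h.py; python3 fit.py
```

```text
top fence 789
scene fence 514
[('top', np.int64(8730)), ('scene', np.int64(5245))]
[ 588.4 -120.1] 0.2244 268.2313725490196
[ 586.6 -120.5] 0.2295 283.8705882352941
[ 588.2 -120.3] 0.2232 594.2039215686275
top blank [594.  256.7] 86.36078431372549 744 [51.5 36.9 29.1]
scene blank [593.1 258.4] 36.97254901960784 717 [68.3 46.7 33.3]
```

View pics/fit.png

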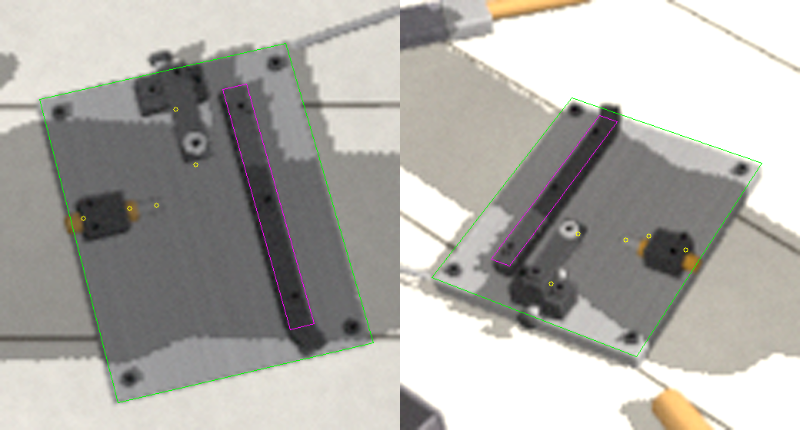

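The overlay matches the jig outline, fence face and plunger tip in both views, giving jig ≈ (588.2, -120.3), yaw 0.223. The two blank fixes agree at about (593.5, 257.5). I'll now work out the turn and shifts.

```bash
cat >> h.py <<'E'
from scipy.spatial.transform import Rotation as Ro
J=np.array([588.2,-120.3,.2232])
def st(): 
    s=telemetry.sense();M=Ro.from_rotvec(s["tcp_rot"]).as_matrix();return s,M
def jig2w(x,y,z): return W(J,[[x,y,z]])[0]
def w2jig(X):
    d=np.array(X)-[J[0],J[1],0];c,s=np.cos(J[2]),np.sin(J[2]);return np.array([c*d[0]+s*d[1],-s*d[0]+c*d[1],d[2]])
def go(X):
    s,M=st();ya=np.degrees(np.arctan2(M[1,1],M[0,1]));d=M.T@(np.array(X)-s["eef_pos"])/50
    e=(ya-np.degrees(J[2])+90)%180-90
    print("t",round(s["t"],2),"tcp",s["eef_pos"],"jig",w2jig(s["eef_pos"]),"yaw_y",round(ya,2),"turn",round(e/6,3),"units",np.round(d,3),"F",s["contact_force"],"w",round(s["gripper_width"],1),"gf",round(s["grasp_force"],1))
E
python3 -c "
from h import *
go([593.5,257.5,80])"
```

```text
t 2.3 tcp [255.3 624.8 227.5] jig [-159.7  800.4  227.5] yaw_y 67.78 turn 9.165 units [-9.  -4.2  3. ] F [-0.5  0.5 -0.1] w 94.0 gf 0.0
```

Call:
apply_moves --motion "1 0 0 0 1; 1 0 0 0 1; 1 0 0 0 1; 1 0 0 0 1; 1 0 0 0 1; 1 0 0 0 1; 1 0 0 0 1; 1 0 0 0 1; 1 0 0 0 1; 1 0 0 0 0.165"

```text
t: 3.3
eef_pos: [255.2, 624.9, 227.5]
tcp_rot: [1.963, 2.453, 0.0]
contact_force: [-1.0, 0.2, -0.5]
gripper_width: 94.2
grasp_force: 0.0
```

```bash
python3 -c "
from h import *
go([593.5,257.5,80])"
```

```text
t 3.3 tcp [255.2 624.9 227.5] jig [-159.8  800.4  227.5] yaw_y 12.65 turn -0.023 units [-8.7  5.   3. ] F [-1.   0.2 -0.5] w 94.2 gf 0.0
```

Call:
apply_moves --motion "1 -0.8 0.46 0.2 0; 1 -0.8 0.46 0.2 0; 1 -0.8 0.46 0.2 0; 1 -0.8 0.46 0.2 0; 1 -0.8 0.46 0.2 0; 1 -0.8 0.46 0.2 0; 1 -0.8 0.46 0.2 0; 1 -0.8 0.46 0.2 0; 1 -0.8 0.46 0.2 0; 1 -0.8 0.46 0.2 0"

```text
t: 4.3
eef_pos: [569.2, 284.3, 127.3]
tcp_rot: [-1.956, -2.458, -0.001]
contact_force: [0.6, 1.1, -0.5]
gripper_width: 94.0
grasp_force: 0.0
```

```bash
python3 -c "
from h import *
save('top','top1')
m=find('top','blank',[594,257,8]); print(None if m is None else fitblank('top',m,[594,257]))
go([593.5,257.5,80])"
```

```text
(array([593.7, 256.8]), np.float64(84.62745098039215))
t 4.45 tcp [569.9 282.1 126.9] jig [ 71.2 396.4 126.9] yaw_y 12.63 turn -0.027 units [-0.6  0.4  0.9] F [-1.3  0.7 -0. ] w 94.1 gf 0.0
```

View pics/top1.png

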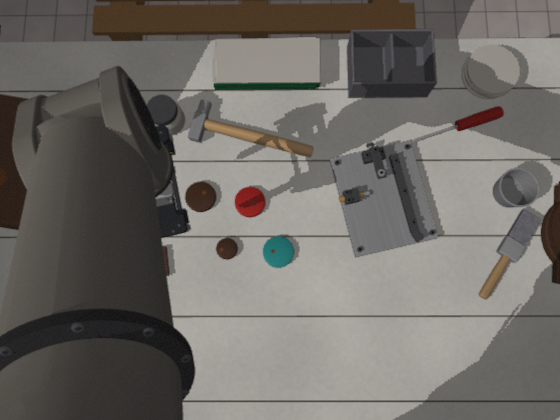

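The gripper is just left of the brown blank at (200,197), and the blank has not moved. Next I descend over it.

Call:
apply_moves --motion "1 -0.2 0.13 0.25 -0.027; 1 -0.2 0.13 0.25 0; 1 -0.2 0.1 0.25 0; 1 -0.03 0.04 0.15 0; 1 0 0 0 0; 1 0 0 0 0"

```text
t: 5.05
eef_pos: [594.4, 259.8, 82.3]
tcp_rot: [-1.956, -2.458, 0.0]
contact_force: [-0.1, 0.4, -0.5]
gripper_width: 94.0
grasp_force: 0.0
```

```bash
python3 -c "
from h import *
I=save('scene','s2')
for P in([593.5,257.5,11],): print(proj('scene',P))
u=proj('scene',[593.5,257.5,11]).astype(int)
cv2.imwrite('pics/s2c.png',cv2.resize(I[u[1]-75:u[1]+75,u[0]-100:u[0]+100,::-1],(600,450)))
go([593.5,257.5,24])"
```

```text
[332.8 256.9]
t 5.1 tcp [594.5 260.   82.6] jig [ 90.3 369.5  82.6] yaw_y 12.99 turn 0.034 units [-0.  -0.   1.2] F [-0.2  0.3  0. ] w 93.8 gf 0.0
```

View pics/s2c.png

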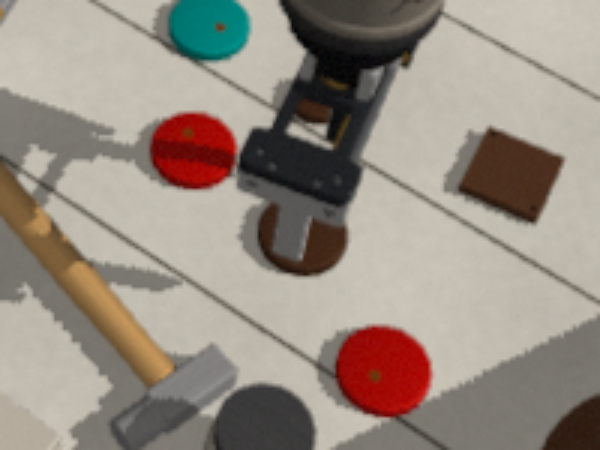

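The crop shows the open fingers straddling the brown blank, well centred. I'll go down and grip.

Call:
apply_moves --motion "1 -0.04 -0.03 0.3 0; 1 0 0 0.3 0; 1 0 0 0.3 0; 1 0 0 0.2 0; 1 0 0 0.05 0; 1 0 0 0 0; 1 0 0 0 0"

```text
t: 5.8
eef_pos: [593.9, 257.2, 25.3]
tcp_rot: [1.957, 2.457, 0.001]
contact_force: [0.1, -0.4, -0.3]
gripper_width: 94.2
grasp_force: 0.0
```

Call:
apply_moves --motion "0 0 0 0 0; 0 0 0 0 0; 0 0 0 0 0; 0 0 0 0 0; 0 0 0 0 0; 0 0 0 0 0; 0 0 0 0 0; 0 0 0 0 0"

```text
t: 6.6
eef_pos: [593.7, 257.2, 25.1]
tcp_rot: [1.957, 2.458, 0.0]
contact_force: [-1.0, 0.3, 4.0]
gripper_width: 63.0
grasp_force: 30.0
```

Call:
apply_moves --motion "0 0 0 -0.2 0; 0 0 0 -0.4 0; 0 0 0 -0.5 0; 0 0 0 -0.4 0; 0 0 0 -0.2 0; 0 0 0 0 0"

```text
t: 7.2
eef_pos: [594.2, 257.4, 111.4]
tcp_rot: [1.956, 2.457, 0.003]
contact_force: [-0.0, 0.3, -0.5]
gripper_width: 63.3
grasp_force: 30.0
```

```bash
python3 -c "
from h import *
np.set_printoptions(precision=3,suppress=True)
go(jig2w(-55,4,110)); print(jig2w(-55,4,0))"
```

```text
t 7.2 tcp [594.233 257.436 111.448] jig [ 89.495 367.031 111.448] yaw_y 12.95 turn 0.027 units [-7.252 -2.91   0.018] F [-0.014  0.26  -0.546] w 63.3 gf 30.0
[ 533.679 -128.574    0.   ]
```

Call:
apply_moves --motion "0 -0.4 -0.16 0 0; 0 -0.75 -0.3 0 0; 0 -0.85 -0.34 0 0; 0 -0.85 -0.34 0 0; 0 -0.85 -0.34 0 0; 0 -0.85 -0.34 0 0; 0 -0.85 -0.34 0 0; 0 -0.85 -0.34 0 0; 0 -0.6 -0.25 0 0; 0 -0.36 -0.16 0 0.027"

```text
t: 8.2
eef_pos: [530.6, -130.4, 109.1]
tcp_rot: [-1.964, -2.451, 0.003]
contact_force: [-0.1, -0.1, -0.3]
gripper_width: 63.0
grasp_force: 30.0
```

Call:
apply_moves --motion "0 0 0 0.2 0; 0 0 0 0.2 0; 0 0 0 0.2 0; 0 0 0 0 0"

```text
t: 8.6
eef_pos: [531.6, -125.7, 78.0]
tcp_rot: [-1.957, -2.455, 0.003]
contact_force: [-0.6, -0.4, -1.1]
gripper_width: 62.6
grasp_force: 30.0
```

```bash
python3 -c "
from h import *
np.set_printoptions(precision=3,suppress=True)
go(jig2w(-55,6,42))
out=[]
I=save('top','t3');u=proj('top',jig2w(-30,0,30)).astype(int)
a=cv2.resize(I[u[1]-70:u[1]+70,u[0]-65:u[0]+65,::-1],(400,430))
I=save('scene','s3');u=proj('scene',jig2w(-30,0,30)).astype(int)
b=cv2.resize(I[u[1]-70:u[1]+70,u[0]-65:u[0]+65,::-1],(400,430))
cv2.imwrite('pics/c3.png',np.clip(1.4*np.hstack([a,b]),0,255))"
```

```text
t 8.6 tcp [ 531.618 -125.671   78.026] jig [-56.367   7.287  78.026] yaw_y 12.88 turn 0.015 units [-0.026  0.029  0.72 ] F [-0.601 -0.383 -1.074] w 62.6 gf 30.0[ WARN:0@1.923] global loadsave.cpp:1063 imwrite_ Unsupported depth image for selected encoder is fallbacked to CV_8U.
```

View pics/c3.png

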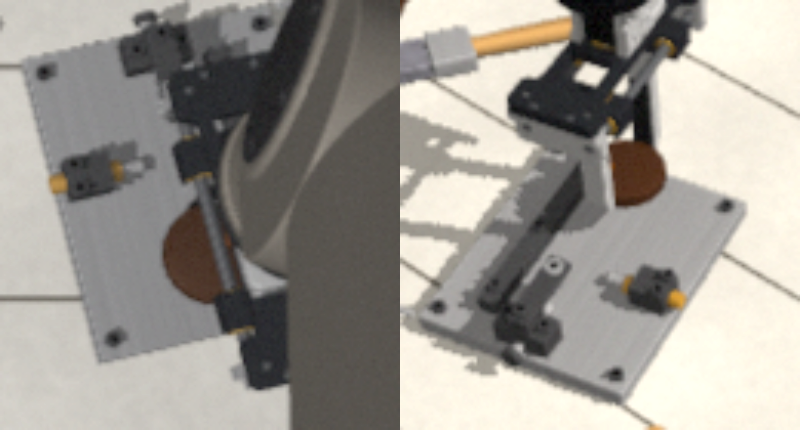

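The blank is held above the open end, clear of the fence and plunger, with nothing fouling. I'll lower it gently.

Call:
apply_moves --motion "0 -0.01 0.02 0.2 0; 0 0 0 0.2 0; 0 0 0 0.18 0; 0 0 0 0.08 0; 0 0 0 0.02 0; 0 0 0 0.02 0; 0 0 0 0 0"

```text
t: 9.4
eef_pos: [533.8, -127.1, 45.1]
tcp_rot: [1.96, 2.455, 0.0]
contact_force: [-0.2, -0.1, -0.6]
gripper_width: 62.9
grasp_force: 30.0
```

Call:
apply_moves --motion "0 0 0 0.03 0; 0 0 0 0.02 0; 0 0 0 0.01 0; 0 0 0 0.01 0; 0 0 0 0 0; 0 0 0 0 0"

```text
t: 10.0
eef_pos: [533.7, -127.1, 41.5]
tcp_rot: [1.96, 2.455, -0.0]
contact_force: [0.3, 0.2, -0.4]
gripper_width: 63.2
grasp_force: 30.0
```

Call:
apply_moves --motion "0 0 0 0.01 0; 0 0 0 0.005 0; 0 0 0 0 0; 0 0 0 0 0"

```text
t: 10.4
eef_pos: [533.7, -127.1, 41.1]
tcp_rot: [1.96, 2.455, 0.0]
contact_force: [-3.0, -0.3, 7.6]
gripper_width: 62.8
grasp_force: 30.0
```

The blank has touched the bed (7.6 N upward). I'll release it and rise straight up.

Call:
apply_moves --motion "0.9 0 0 0 0; 0.9 0 0 0 0; 0.9 0 0 0 0; 0.9 0 0 0 0; 0.9 0 0 0 0"

```text
t: 10.9
eef_pos: [533.7, -127.1, 40.7]
tcp_rot: [-1.96, -2.455, 0.0]
contact_force: [-0.3, -0.5, 0.7]
gripper_width: 84.7
grasp_force: 0.0
```

Call:
apply_moves --motion "0.9 0 0 -0.1 0; 0.9 0 0 -0.2 0; 0.9 0 0 -0.3 0; 0.9 0 0 -0.3 0; 0.9 0 0 -0.2 0; 0 0 -0.4 0 0; 0 0 -0.5 0 0; 0 0 -0.4 0 0; 0 0 -0.2 0 0; 0 0 0 0 0"

```text
t: 11.9
eef_pos: [460.0, -143.8, 96.3]
tcp_rot: [1.961, 2.454, 0.001]
contact_force: [0.4, 0.8, 0.5]
gripper_width: 48.0
grasp_force: 0.0
```

```bash
cat > look.py <<'E'
from h import *
import sys
np.set_printoptions(precision=3,suppress=True)
g=[float(v) for v in sys.argv[1:3]]
c0=jig2w(*g,24)
for n in('top','scene'):
    m=find(n,'blank',c0,14)
    if m is None: print(n,'none'); continue
    c,r=fitblank(n,m,c0[:2],16); print(n,m.sum(),'of',int(fill(n,disc(c,16)).sum()),r,'jig',w2jig([*c,16]))
go(jig2w(-110,8,41))
E
python3 look.py -54 6
```

```text
top 582 of 885 304.96862745098036 jig [-54.006   9.491  16.   ]
scene 438 of 526 91.2 jig [-55.854   4.18   16.   ]
t 12.1 tcp [ 461.6   -143.407   95.89 ] jig [-128.574    5.489   95.89 ] yaw_y 12.83 turn 0.007 units [0.05  0.371 1.098] F [-0.049  0.098 -0.4  ] w 31.9 gf 0.0
```

The blank now lies at about jig (-55, 5), released. I'll lower the closed fingers behind it, offset to +y so the first push brings it to the fence.

Call:
apply_moves --motion "0 0.1 0 0.2 0; 0 0.1 0 0.3 0; 0 0.13 0 0.3 0; 0 0 0 0.2 0; 0 0 0.1 0.1 0; 0 0 0.12 0 0; 0 0 0 0 0; 0 0 0 0 0"

```text
t: 12.9
eef_pos: [468.1, -125.3, 41.1]
tcp_rot: [1.96, 2.454, 0.0]
contact_force: [-0.3, -0.2, -0.5]
gripper_width: 0.2
grasp_force: 0.0
```

```bash
python3 look.py -55 5
```

```text
top 233 of 883 650.5999999999999 jig [-54.669   5.609  16.   ]
scene 426 of 527 101.09411764705882 jig [-52.938   5.619  16.   ]
t 13.2 tcp [ 467.614 -125.188   40.942] jig [-118.677   21.925   40.942] yaw_y 12.78 turn -0.001 units [-0.278  0.174 -0.001] F [ 0.381 -0.113 -0.016] w 0.2 gf 0.0
```

Call:
apply_moves --motion "0 0 0.12 0 0; 0 0 0.12 0 0; 0 0 0.08 0 0; 0 0 0.04 0 0; 0 0 0.04 0 0; 0 0 0.04 0 0; 0 0 0.04 0 0; 0 0 0.04 0 0; 0 0 0.04 0 0; 0 0 0.04 0 0"

```text
t: 14.2
eef_pos: [497.0, -118.5, 40.7]
tcp_rot: [-1.96, -2.455, 0.0]
contact_force: [-0.7, -0.3, -0.2]
gripper_width: 0.4
grasp_force: 0.1
```

```bash
python3 look.py -48 2
```

```text
top none
scene 460 of 530 72.30588235294118 jig [-48.801   4.517  16.   ]
t 14.7 tcp [ 496.825 -118.522   40.749] jig [-88.715  21.96   40.749] yaw_y 12.79 turn -0.0 units [-0.279 -0.426 -0.005] F [ 0.159 -0.198 -0.152] w 0.5 gf 0.0
```

Call:
apply_moves --motion "0 0 0.03 0 0; 0 0 0.03 0 0; 0 0 0.03 0 0; 0 0 0.03 0 0; 0 0 0.03 0 0; 0 0 0.03 0 0; 0 0 0.03 0 0; 0 0 0.03 0 0; 0 0 0.03 0 0; 0 0 0.03 0 0"

```text
t: 15.7
eef_pos: [511.6, -115.2, 40.7]
tcp_rot: [1.96, 2.455, -0.0]
contact_force: [-0.0, -0.5, -0.4]
gripper_width: 0.4
grasp_force: 0.1
```

```bash
python3 look.py -37 1; python3 -c "
from h import *
u=proj('scene',jig2w(-10,0,20)).astype(int);I=save('scene','s4')
cv2.imwrite('pics/c4.png',np.clip(1.4*cv2.resize(I[u[1]-60:u[1]+60,u[0]-70:u[0]+70,::-1],(700,600),interpolation=cv2.INTER_CUBIC),0,255).astype(np.uint8))"
```

```text
top none
scene 495 of 540 54.117647058823536 jig [-33.175   1.061  16.   ]
t 16.2 tcp [ 511.443 -115.173   40.736] jig [-73.718  21.99   40.736] yaw_y 12.79 turn -0.0 units [-0.28  -0.726 -0.005] F [-0.431  0.505  0.969] w 0.7 gf 0.0
```

View pics/c4.png

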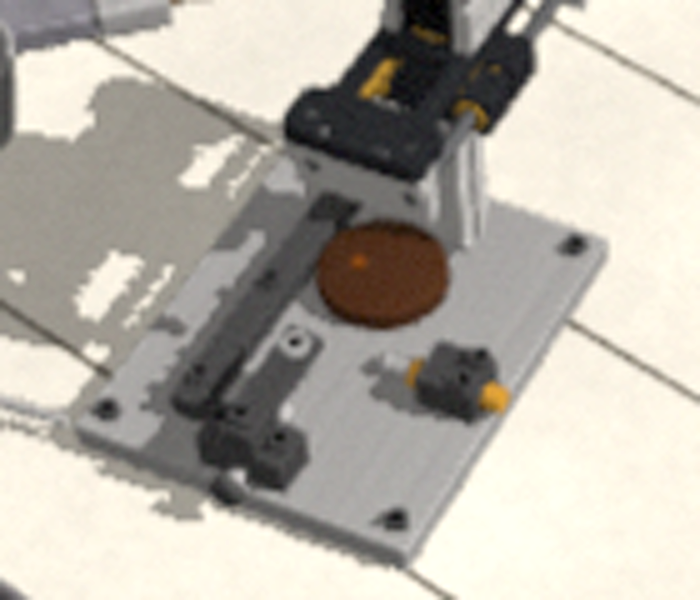

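The blank sits beside the fence at about jig (-33, 1), with the finger at its rear, plunger side. A little more oblique push will make sure it is against the fence.

Call:
apply_moves --motion "0 0 0.03 0 0; 0 0 0.03 0 0; 0 0 0.03 0 0; 0 0 0.03 0 0; 0 0 0.03 0 0; 0 0 0.03 0 0"

```text
t: 16.85
eef_pos: [520.3, -113.1, 40.7]
tcp_rot: [-1.96, -2.455, 0.0]
contact_force: [-0.8, 1.0, -0.1]
gripper_width: 0.4
grasp_force: 0.5
```

```bash
python3 look.py -24 0
```

```text
top 23 of 868 845.3333333333334 jig [-17.5     2.259  16.   ]
scene 449 of 544 95.30980392156863 jig [-24.196   3.649  16.   ]
t 17.05 tcp [ 520.316 -113.174   40.73 ] jig [-64.623  21.976  40.73 ] yaw_y 12.79 turn 0.001 units [-0.279 -0.908 -0.005] F [-0.545  1.302  0.459] w 0.7 gf 0.3
```

Call:
apply_moves --motion "0 0 -0.1 0 0; 0 0 -0.14 0 0; 0 -0.14 0 0 0; 0 -0.14 0 0 0; 0 -0.1 0 0 0; 0 0 0.06 0 0; 0 0 0 0 0; 0 0 0 0 0"

```text
t: 17.85
eef_pos: [515.8, -133.5, 40.6]
tcp_rot: [-1.96, -2.455, 0.0]
contact_force: [-0.4, 0.2, -1.4]
gripper_width: 0.4
grasp_force: 0.0
```

```bash
python3 look.py -24 1;python3 look.py -24 1
```

```text
top 297 of 870 573.7019607843138 jig [-24.615  -0.306  16.   ]
scene 476 of 543 70.81176470588235 jig [-25.843   0.082  16.   ]
t 18.05 tcp [ 515.652 -133.508   40.72 ] jig [-73.672   3.178  40.72 ] yaw_y 12.8 turn 0.002 units [ 0.097 -0.727 -0.006] F [ 0.067  0.706 -0.98 ] w 0.8 gf 0.0
top 300 of 870 570.7019607843138 jig [-24.621  -0.302  16.   ]
scene 469 of 543 77.57254901960786 jig [-25.951   0.691  16.   ]
t 18.25 tcp [ 515.669 -133.66    40.75 ] jig [-73.689   3.026  40.75 ] yaw_y 12.79 turn 0.0 units [ 0.1   -0.726 -0.005] F [ 1.546 -0.22   0.203] w -0.0 gf 0.0
```

The blank is on the fence at jig (-25, 0). Now I push along x.

Call:
apply_moves --motion "0 0 0.04 0 0; 0 0 0.04 0 0; 0 0 0.04 0 0; 0 0 0.04 0 0; 0 0 0.04 0 0; 0 0 0.04 0 0; 0 0 0.04 0 0; 0 0 0.04 0 0; 0 0 0.04 0 0; 0 0 0 0 0"

```text
t: 19.25
eef_pos: [533.5, -129.6, 40.7]
tcp_rot: [1.96, 2.455, 0.0]
contact_force: [-0.4, 0.1, -1.1]
gripper_width: 0.3
grasp_force: 0.0
```

Call:
apply_moves --motion "0 0 0.03 0 0; 0 0 0.03 0 0; 0 0 0.03 0 0; 0 0 0.03 0 0; 0 0 0.03 0 0; 0 0 0 0 0"

```text
t: 19.85
eef_pos: [540.5, -128.2, 40.7]
tcp_rot: [-1.96, -2.455, 0.001]
contact_force: [-2.2, -1.1, 1.5]
gripper_width: 0.1
grasp_force: 0.9
```

```bash
python3 look.py -4 0
```

```text
top 272 of 861 589.5176470588235 jig [-3.402  8.185 16.   ]
scene 442 of 555 114.0862745098039 jig [-3.956  4.737 16.   ]
t 20.05 tcp [ 540.481 -128.178   40.726] jig [-48.279   2.88   40.726] yaw_y 12.78 turn -0.001 units [ 0.102 -1.234 -0.005] F [-0.937 -1.339  0.111] w 0.6 gf 0.8
```

Call:
apply_moves --motion "0 0 0.02 0 0; 0 0 0.02 0 0; 0 0 0.02 0 0; 0 0 0.02 0 0; 0 0 0.02 0 0; 0 0 0 0 0"

```text
t: 20.65
eef_pos: [545.5, -126.9, 40.7]
tcp_rot: [-1.96, -2.455, 0.0]
contact_force: [-2.2, -1.9, 1.0]
gripper_width: 0.6
grasp_force: 1.3
```

Call:
apply_moves --motion "0 0 0.02 0 0; 0 0 0.02 0 0; 0 0 0.02 0 0; 0 0 0.02 0 0; 0 0 0.02 0 0; 0 0 0 0 0"

```text
t: 21.25
eef_pos: [550.5, -125.7, 40.7]
tcp_rot: [1.96, 2.455, 0.0]
contact_force: [-2.7, -1.3, -0.1]
gripper_width: 0.9
grasp_force: 1.3
```

```bash
python3 look.py 5 0; python3 -c "
from h import *
u=proj('scene',jig2w(10,0,20)).astype(int);I=save('scene','s5')
cv2.imwrite('pics/c5.png',np.clip(1.4*cv2.resize(I[u[1]-60:u[1]+60,u[0]-70:u[0]+70,::-1],(700,600),interpolation=cv2.INTER_CUBIC),0,255).astype(np.uint8))"
```

```text
top 258 of 860 602.1137254901961 jig [ 6.705  6.057 16.   ]
scene 410 of 561 152.89803921568628 jig [ 3.909  2.131 16.   ]
t 21.45 tcp [ 550.451 -125.733   40.765] jig [-38.015   3.057  40.765] yaw_y 12.79 turn 0.001 units [ 0.099 -1.44  -0.005] F [-2.656 -0.805  0.347] w 0.6 gf 1.0
```

View pics/c5.png

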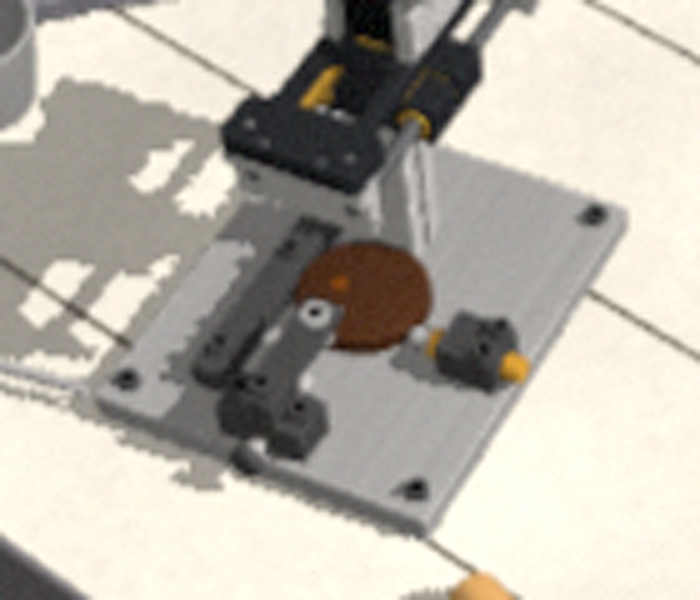

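The blank is on the fence, pressing on the plunger nose at (420,335), with its front under the bush arm. I'll estimate the screw tip in the image before the final approach.

```bash
python3 -c "
from h import *
out=[]
for n in('scene','top'):
    I=cv2.imread('pics/'+('s5' if n=='scene' else 'top0')+'.png');u=proj(n,jig2w(55,0,22)).astype(int)
    z=cv2.resize(I[u[1]-20:u[1]+20,u[0]-20:u[0]+20],(400,400),interpolation=cv2.INTER_CUBIC);z=np.clip(1.8*z,0,255).astype(np.uint8)
    for x in(51,55,59,63,67,76):
        q=(proj(n,jig2w(x,0,21.5))-(u-20)+.5)*10;cv2.circle(z,tuple(int(v) for v in q),2,(0,255,0) if x!=59 else (0,0,255),-1)
    out.append(z)
cv2.imwrite('pics/c6.png',np.hstack(out))"
```

```text
(no output)
```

View pics/c6.png

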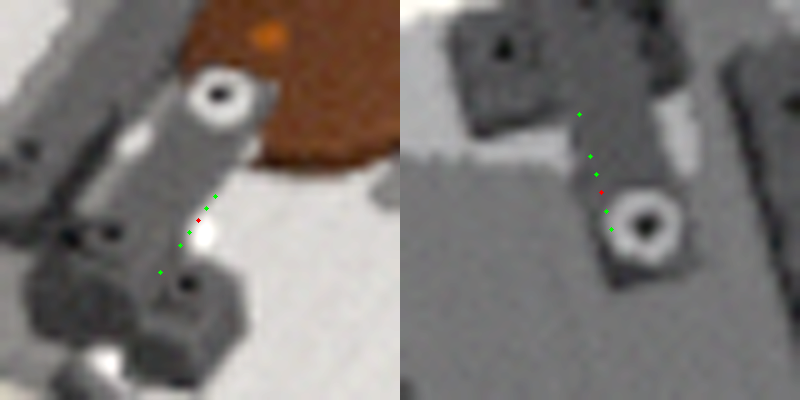

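Call:
apply_moves --motion "0 0 0.02 0 0; 0 0 0.02 0 0; 0 0 0.02 0 0; 0 0 0.02 0 0; 0 0 0.02 0 0; 0 0 0.02 0 0; 0 0 0.02 0 0; 0 0 0 0 0"

```text
t: 22.3
eef_pos: [557.4, -124.2, 40.7]
tcp_rot: [1.96, 2.455, 0.0]
contact_force: [-3.5, -0.4, 0.1]
gripper_width: 0.1
grasp_force: 1.3
```

In the scene crop the white ball of the stop screw shows at (205,235). Along the push line that is ball centre x ≈ 61, so its tip is near 57–58 and the blank should seat at about x = 25 ± 3.

Call:
apply_moves --motion "0 0 0.02 0 0; 0 0 0.02 0 0; 0 0 0.02 0 0; 0 0 0.02 0 0; 0 0 0 0 0"

```text
t: 22.8
eef_pos: [561.3, -123.3, 40.8]
tcp_rot: [1.96, 2.455, 0.0]
contact_force: [-2.0, -0.5, -0.1]
gripper_width: 0.7
grasp_force: 1.2
```

Call:
apply_moves --motion "0 0 0.01 0 0; 0 0 0.01 0 0; 0 0 0 0 0"

```text
t: 23.1
eef_pos: [562.1, -123.2, 40.7]
tcp_rot: [1.96, 2.455, -0.0]
contact_force: [-3.8, -0.8, 0.2]
gripper_width: 0.6
grasp_force: 1.5
```

```bash
python3 look.py 18 0
```

```text
top 243 of 858 615.5372549019608 jig [14.164 10.428 16.   ]
scene 457 of 575 125.50196078431371 jig [15.021  1.485 16.   ]
t 23.3 tcp [ 562.037 -123.143   40.738] jig [-26.144   3.019  40.738] yaw_y 12.79 turn 0.001 units [ 0.1   -1.677 -0.005] F [-3.014 -0.087  0.429] w 0.7 gf 1.4
```

Call:
apply_moves --motion "0 0 0.01 0 0; 0 0 0.01 0 0; 0 0 0.01 0 0; 0 0 0 0 0"

```text
t: 23.7
eef_pos: [563.6, -122.8, 40.7]
tcp_rot: [1.96, 2.455, 0.0]
contact_force: [-3.0, 0.3, -0.1]
gripper_width: 0.4
grasp_force: 1.3
```

Call:
apply_moves --motion "0 0 0.008 0 0; 0 0 0.008 0 0; 0 0 0 0 0"

```text
t: 24.0
eef_pos: [564.3, -122.7, 40.7]
tcp_rot: [1.96, 2.455, -0.0]
contact_force: [-3.9, -0.2, 0.3]
gripper_width: 0.5
grasp_force: 1.4
```

Call:
apply_moves --motion "0 0 0.008 0 0; 0 0 0.008 0 0; 0 0 0 0 0"

```text
t: 24.3
eef_pos: [565.1, -122.5, 40.7]
tcp_rot: [1.96, 2.455, 0.0]
contact_force: [-3.3, -0.0, 0.2]
gripper_width: 0.3
grasp_force: 1.3
```

Call:
apply_moves --motion "0 0 0.007 0 0; 0 0 0.007 0 0; 0 0 0 0 0"

```text
t: 24.6
eef_pos: [565.8, -122.4, 40.7]
tcp_rot: [1.96, 2.455, -0.0]
contact_force: [-4.2, -1.1, 1.1]
gripper_width: 0.5
grasp_force: 1.4
```

Call:
apply_moves --motion "0 0 0.006 0 0; 0 0 0.006 0 0; 0 0 0 0 0"

```text
t: 24.9
eef_pos: [566.4, -122.2, 40.7]
tcp_rot: [1.96, 2.455, 0.0]
contact_force: [-3.8, 0.4, 0.3]
gripper_width: 0.7
grasp_force: 1.3
```

Call:
apply_moves --motion "0 0 0.007 0 0; 0 0 0.007 0 0; 0 0 0 0 0"

```text
t: 25.2
eef_pos: [567.1, -122.0, 40.7]
tcp_rot: [1.96, 2.455, 0.0]
contact_force: [-3.5, 0.7, -0.2]
gripper_width: 0.3
grasp_force: 1.3
```

Call:
apply_moves --motion "0 0 0.007 0 0; 0 0 0.007 0 0; 0 0 0 0 0"

```text
t: 25.5
eef_pos: [567.8, -121.9, 40.8]
tcp_rot: [1.96, 2.455, 0.0]
contact_force: [-3.0, 0.4, -0.1]
gripper_width: 0.5
grasp_force: 1.3
```

Call:
apply_moves --motion "0 0 0.007 0 0; 0 0 0.007 0 0; 0 0 0 0 0"

```text
t: 25.8
eef_pos: [568.4, -121.7, 40.7]
tcp_rot: [1.96, 2.455, -0.0]
contact_force: [-2.9, -0.1, 0.3]
gripper_width: 0.1
grasp_force: 1.3
```

Call:
apply_moves --motion "0 0 0.007 0 0; 0 0 0.007 0 0; 0 0 0 0 0"

```text
t: 26.1
eef_pos: [569.2, -121.6, 40.8]
tcp_rot: [1.96, 2.455, 0.0]
contact_force: [-3.0, -0.1, -0.7]
gripper_width: 0.8
grasp_force: 1.2
```

Call:
apply_moves --motion "0 0 0.007 0 0; 0 0 0.007 0 0; 0 0 0 0 0"

```text
t: 26.4
eef_pos: [569.8, -121.4, 40.8]
tcp_rot: [1.96, 2.455, -0.0]
contact_force: [-4.3, 0.5, 1.4]
gripper_width: 0.3
grasp_force: 1.2
```

Call:
apply_moves --motion "0 0 0.007 0 0; 0 0 0.007 0 0; 0 0 0 0 0"

```text
t: 26.7
eef_pos: [570.5, -121.3, 40.7]
tcp_rot: [1.96, 2.455, 0.0]
contact_force: [-2.5, -0.8, 0.4]
gripper_width: 0.5
grasp_force: 1.1
```

Call:
apply_moves --motion "0 0 0.007 0 0; 0 0 0.007 0 0; 0 0 0 0 0"

```text
t: 27.0
eef_pos: [570.8, -121.2, 40.6]
tcp_rot: [-1.96, -2.455, 0.001]
contact_force: [-5.1, -0.0, 0.6]
gripper_width: 0.6
grasp_force: 2.1
```

Contact with the stop is starting: the arm lags its command and the force is rising.

Call:
apply_moves --motion "0 0 0.006 0 0; 0 0 0 0 0; 0 0 0 0 0"

```text
t: 27.3
eef_pos: [570.9, -121.2, 40.6]
tcp_rot: [-1.96, -2.454, 0.001]
contact_force: [-4.9, -1.0, 0.6]
gripper_width: 0.6
grasp_force: 2.6
```

Call:
apply_moves --motion "0 0 0.008 0 0; 0 0 0 0 0; 0 0 0 0 0"

```text
t: 27.6
eef_pos: [571.1, -121.1, 40.5]
tcp_rot: [-1.96, -2.454, 0.001]
contact_force: [-6.7, -0.1, 2.2]
gripper_width: 0.3
grasp_force: 3.2
```

```bash
python3 -c "
from h import *
go([0,0,0])"
```

```text
t 27.6 tcp [ 571.1 -121.1   40.5] jig [-16.9   3.   40.5] yaw_y 12.78 turn -0.002 units [  4.9 -10.6   0.8] F [-6.7 -0.1  2.2] w 0.3 gf 3.2
```

Call:
apply_moves --motion "0 0 0.01 0 0; 0 0 0 0 0; 0 0 0 0 0"

```text
t: 27.9
eef_pos: [571.2, -121.1, 40.5]
tcp_rot: [-1.96, -2.453, 0.002]
contact_force: [-8.5, -1.2, 3.0]
gripper_width: 0.7
grasp_force: 4.2
```

Call:
apply_moves --motion "0 0 0.01 0 0; 0 0 0 0 0; 0 0 0 0 0"

```text
t: 28.2
eef_pos: [571.4, -121.1, 40.4]
tcp_rot: [-1.96, -2.453, 0.002]
contact_force: [-10.6, -1.6, 3.9]
gripper_width: 0.2
grasp_force: 5.2
```

Call:
apply_moves --motion "0 0 0.006 0 0; 0 0 0 0 0; 0 0 0 0 0"

```text
t: 28.5
eef_pos: [571.4, -121.0, 40.4]
tcp_rot: [-1.959, -2.453, 0.003]
contact_force: [-11.2, -1.3, 4.7]
gripper_width: 0.8
grasp_force: 5.8
```

Call:
apply_moves --motion "0 0 0 0 0; 0 0 0 0 0; 0 0 0 0 0; 0 0 0 0 0"

```text
t: 28.9
eef_pos: [571.4, -121.0, 40.4]
tcp_rot: [-1.96, -2.453, 0.003]
contact_force: [-11.1, -1.9, 4.2]
gripper_width: 0.3
grasp_force: 5.8
```

Call:
apply_moves --motion "0 0 0.003 0 0; 0 0 0 0 0; 0 0 0 0 0; 0 0 0 0 0; 0 0 0 0 0; 0 0 0 0 0"

```text
t: 29.5
eef_pos: [571.4, -121.1, 40.4]
tcp_rot: [-1.959, -2.452, 0.003]
contact_force: [-12.1, -3.2, 5.5]
gripper_width: 0.8
grasp_force: 6.2
```

Held at about 12 N. Now I back away gently along the push line, then up.

Call:
apply_moves --motion "0 0 -0.01 0 0; 0 0 -0.01 0 0; 0 0 -0.01 0 0; 0 0 -0.01 0 0; 0 0 -0.02 0 0; 0 0 -0.06 0 0; 0 0 -0.12 0 0; 0 0 -0.2 0 0; 0 0 -0.3 0 0; 0 0 -0.3 0 0"

```text
t: 30.5
eef_pos: [521.4, -132.4, 40.7]
tcp_rot: [1.96, 2.455, -0.0]
contact_force: [0.3, -0.4, 0.3]
gripper_width: 0.2
grasp_force: 0.0
```

Call:
apply_moves --motion "0 0 0 -0.3 0; 0 0 0 -0.6 0; 0 0 0 -0.6 0; 0 0 -0.4 -0.5 0; 0 0.5 -0.4 -0.3 0; 0 0.8 0 0 0; 0 0.8 0 0 0; 0 0.8 0 0 0; 0 0.8 0 0 0; 0 0.5 0 0 0"

```text
t: 31.5
eef_pos: [436.6, 66.4, 156.8]
tcp_rot: [1.958, 2.456, 0.003]
contact_force: [0.5, -0.5, -1.0]
gripper_width: 0.7
grasp_force: 0.0
```

```bash
python3 look.py 25 0; python3 -c "
from h import *
o=[]
for n in('top','scene'):
    u=proj(n,jig2w(20,0,20)).astype(int);I=save(n,n+'9')
    o.append(np.clip(1.6*cv2.resize(I[u[1]-50:u[1]+50,u[0]-50:u[0]+50,::-1],(400,400),interpolation=cv2.INTER_CUBIC).astype(float),0,255).astype(np.uint8))
cv2.imwrite('pics/c9.png',np.hstack(o))"
```

```text
top 694 of 856 162.90588235294118 jig [24.512 -0.023 16.   ]
scene 380 of 575 196.34901960784316 jig [23.879  2.402 16.   ]
t 31.7 tcp [437.299  63.954 156.475] jig [-106.373  213.085  156.475] yaw_y 12.85 turn 0.01 units [-4.102 -0.079  2.309] F [ 0.565 -0.207 -0.199] w 0.3 gf 0.0
```

View pics/c9.png

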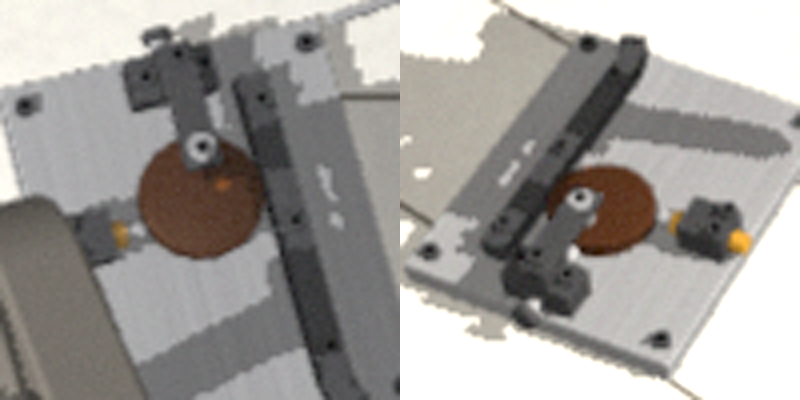

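Both views show the blank against the fence, with the plunger nose on its rim and the screw ball (572,252) touching its front. It is at jig x ≈ 24.5, y ≈ 0, and the arm is clear. I'll hand in.

```bash
python3 -c "
from station import robot
print(robot.close_job())"
```

```text
the job is handed in; nothing more can be done
None
```

The blank is seated against fence, plunger and stop at about jig x = 24.5 mm after a brief push of about 12 N; the arm is clear, and I handed the job in at about 32 s on the robot's clock.

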